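# Fill the service-kit rack in number order

## Robot

A 7-joint arm with a two-finger parallel gripper is mounted at the origin on the work surface. World frame = base frame: x ahead of the robot, y to its left, z up, the work surface at z = 0. Lengths are in m, angles in degrees, forces in N, time in s.
With the tool pointing down it reaches from about 0.425 to 0.875 m from the base axis. Payload 4.7 kg.
Tool frame: the origin (TCP) lies at the very end of the fingers, on their centre line; the grasp point (between the pads) lies 19 mm behind it; z points along the fingers, y is the line along which they close (so a half turn about z gives the same grasp; the last joint's range is limited). The gripper opens to 87 mm and grips with 3 to 60 N. Pads are 19 mm wide; open, the fingers measure 117 mm over their backs; the gripper's body (75 mm by 190 mm) begins 51 mm behind the grasp point.
Start: joints at [-75.281, 18.392, -4.016, 83.108, 1.295, 78.541, -3.26], TCP at [0.156, 0.631, 0.223] pointing down, gripper open.
Joint ranges: [-163.93, 163.93], [-17.29, 119.83], [-79.2, 71.16], [3.27, 140.29], [-89.18, 269.18], [5.43, 117.66], [-154.24, 154.24]. Speed limits (degrees/s): [147.25, 147.25, 180, 180, 180, 180, 180].

## Interface

Orientations are given as [roll, pitch, yaw] about the fixed x, y, z axes, in that order (R = Rz(yaw) Ry(pitch) Rx(roll)).
In Python, from cell import telemetry, cams, env gives the robot as it stands.
- The arm moves only by the tool arm_command, never from a script. Its argument "series" is text: rows parted by semicolons, each of 5 numbers parted by spaces: the shift along the tool's x, y, z in mm, then the turn about the tool's z in rad, then the closure in counts, from 0 (fully open) to 255 (shut). A call has 1 to 20 rows; each row shifts and turns the commanded pose from where the row before left it, along the tool's axes as they then stand; what a row does not reach is not made up. A row lasts 1/12 s, in which the tool goes at most 41.7 mm and 7.16 degrees, less where a joint would pass 70% of its speed; a pose out of reach is approached as far as the arm can. A call is refused whole if a number of a shift passes 41.7 or a number of a turn 0.125, either way. A call with a gripper value outside its range is refused whole. The fingers move at their own pace and stop on an object; "squeeze" is the grip in N (left out, the last holds). Time passes only in rows, so rows that do not move let the fingers close. It gives the time, the measured TCP pose, the force, the opening and the grip force at its end, in the units of the state.
- telemetry.get_obs(): the state, without advancing time (a new reading comes with each control period).
- cams.read_camera(name): name is "side" or "top" or "wrist"; returns the picture (480x640x3 uint8, blue, green, red); there is no depth.
- cams.calibration(name): a dict with "K" (3x3 intrinsics, pixels), "origin" and "rotation" of the camera in the world; the wrist camera has in their place "hand_eye" (4x4, takes a point from camera to tool coordinates, whose origin is the TCP and whose axes are the flange's). Camera axes: x right, y down, z forward; pixel columns grow to the right and rows downward; lengths in m; the calibration is good to about 2 mm. The wrist camera is an equidistant fisheye: a pixel r from the principal point sees the ray r / f radians off the axis. A picture is of the moment at which its call begins: read the wrist's pose just before it. calibration takes no time and is no camera call.
- env.sign_off(): hands the job in; it is judged then, once.
The state is a dict: "time_s": time; "qpos": joint angles; "joint_velocities": joint speeds; "effort": joint torques, N m; "tool_pos": TCP position; "tool_rot": TCP orientation; "force": force on the tool from outside, world axes, zero at the start; "wrist_torque": the same for the moment, N m; "grip_width": finger opening in m; "grasp_force": force on a finger pad.
Only numpy, scipy, OpenCV 4.12 (cv2) and the standard library are available. Lean on these libraries where they do the work, as an engineer would, in place of code of your own. Each camera call takes 0.05 s, during which the arm holds its last target. There are 200 camera calls.

## Task

The blue kit rack's pockets are numbered by the dots beside them, and pocket one is already filled. Carry on in order: first stand the tallest steel canister with the two copper stubs upright in pocket two, then the shortest one upright in pocket three, each lowered until its foot is in the pocket before you let go. Leave the canister in pocket one, and the capacitor and oil bottle standing among the parts, where they are.

Things in the scene. Friction and masses are not known exactly. Their poses are not given: they have to be found in the camera images.
- tall: The tallest steel canister (suction accumulator): an upright dark steel cylinder 42 mm in diameter, 135 mm tall to its shoulder (the top 8 mm slope inward), with two 9 mm black-capped copper pipe stubs side by side on top, 20 mm taller still; about 0.3 kg. Origin: centre of its flat underside; z along its axis, up. Starts standing loose on the counter to the robot's right.
- short: The shortest steel canister (suction accumulator): an upright dark steel cylinder 42 mm in diameter, 85 mm tall to its shoulder (the top 8 mm slope inward), with two 9 mm black-capped copper pipe stubs side by side on top, 20 mm taller still; about 0.3 kg. Origin: centre of its flat underside; z along its axis, up. Starts standing loose on the counter to the robot's right.
- rack: Fixed blue plastic kit rack, 92 mm (its x) by 290 mm (its y) and 35 mm high, with three square pockets in a row along its y, 90 mm between centres, each 58 mm wide and 30 mm deep (floor 5 mm above the counter). White strips with one, two and three black dots lie beside the pockets on its -x edge. Origin: centre of its underside; turned up to 0.6 rad about the vertical from having its x along the world's x. Pocket one (one dot) is at its +y end, pocket three at its -y end.
- pocket2 (a point): Centre of the floor of pocket two (two dots), the rack's middle pocket, 30 mm below the rack's top face. Axes as the rack's.
- pocket3 (a point): Centre of the floor of pocket three (three dots), the pocket at the rack's -y end, 30 mm below the rack's top face. Axes as the rack's.
- middle: The middle-sized steel canister (suction accumulator): an upright dark steel cylinder 42 mm in diameter, 110 mm tall to its shoulder (the top 8 mm slope inward), with two 9 mm black-capped copper pipe stubs side by side on top, 20 mm taller still; about 0.3 kg. Origin: centre of its flat underside; z along its axis, up. Already stands in pocket one; stays there.
- capacitor: Bystander: bright aluminium motor capacitor, a plain can 45 mm in diameter and 95 mm tall with two 12 mm flat brass blades on top. Loose, upright among the canisters. Origin: centre of its underside.
- oil: Bystander: amber glass oil bottle with a black cap, 46 mm in diameter and 115 mm tall. Loose, upright among the canisters. Origin: centre of its underside.
There are look-alikes about, which are no part of the job. What is shaped like the middle but purple is not meant.

How it is judged (in metres and radians):
On the way, in this order (a step that is already met when the one before it is completed fails the run):
1. the tallest canister stands in pocket two, released (horizontal distance between tall and pocket2 below 0.015 m and z of tall in the frame of pocket2 between -0.008 and 0.008 m and angle between tall's own z axis and vertical below 0.15 rad and contact force between tall and the fingers below 0.05 N and linear speed of tall below 0.03 m/s), for 0.2 s.
2. then the shortest canister stands in pocket three, released (horizontal distance between short and pocket3 below 0.015 m and z of short in the frame of pocket3 between -0.008 and 0.008 m and angle between short's own z axis and vertical below 0.15 rad and contact force between short and the fingers below 0.05 N and linear speed of short below 0.03 m/s), for 0.2 s.
At the end, for the whole second after the job is handed in: Tallest canister in pocket two, shortest in pocket three, each on the pocket's floor (within 8 mm in height, 15 mm of its centre), upright within 0.15 rad, released, at rest; the middle-sized one still upright in pocket one, within 25 mm of where it was (all of step 1 and all of step 2 and distance of middle from where it was at the start of the episode below 0.025 m and angle between middle's own z axis and vertical below 0.15 rad); the robot touches nothing.
It fails at once if the tallest canister is let go over pocket two with its foot still above the rack (horizontal distance between tall and pocket2 below 0.045 m and z of tall in the frame of pocket2 above 0.032 m and contact force between tall and the fingers below 0.01 N).
It fails at once if the shortest canister is let go over pocket three with its foot still above the rack (horizontal distance between short and pocket3 below 0.045 m and z of short in the frame of pocket3 above 0.032 m and contact force between short and the fingers below 0.01 N).
It fails at once if the canister in pocket one is moved more than 25 mm or tipped (distance of middle from where it was at the start of the episode above 0.025 m or angle between middle's own z axis and vertical above 0.35 rad).
It fails at once if the capacitor is moved more than 30 mm or tipped (distance of capacitor from where it was at the start of the episode above 0.03 m or angle between capacitor's own z axis and vertical above 0.35 rad).
It fails at once if the oil bottle is moved more than 30 mm or tipped (distance of oil from where it was at the start of the episode above 0.03 m or angle between oil's own z axis and vertical above 0.35 rad).
It also fails if it takes over 61 s, if anything falls off the work surface, if the arm or the gripper's body presses on something with over 40 N, if the wrist force passes 120 N, or if a joint passes its speed limit or range.

## Working session

There is one attempt and no reset: what is moved stays moved. The work goes in short steps, Python scripts to look and compute and a tool call to move; the robot and the scene stay as the last step left them, time stands still between calls to the robot, and variables do not carry over. Pictures are saved under pics/ and viewed, at most 11 in all, crops included, and the job is handed in when it is done.

Besides the shell and the picture viewer there is one more tool, called after "Call:" as name(argument=value, ...) on one line, values as JSON. arm_command: Moves the arm, as the interface text tells. Its arguments: {"type":"object","properties":{"series":{"type":"string"},"squeeze":{"type":"number"}},"required":["series"]}

```bash
mkdir -p pics; python3 - <<'E'
from cell import telemetry, cams
import cv2
o=telemetry.get_obs(); print({k:o[k] for k in('time_s','tool_pos','tool_rot','grip_width')})
for n in('top','side'):
    cv2.imwrite(f'pics/{n}0.png',cams.read_camera(n)); c=cams.calibration(n); print(n,c)
print(cams.calibration('wrist'))
E
```

```text
{'time_s': 0.0, 'tool_pos': array([0.15618634, 0.6304062 , 0.22148826]), 'tool_rot': array([-1.79893647e+02,  6.15507986e-03,  1.66089380e+02]), 'grip_width': 0.08726015837252568}
top {'K': array([[492.08473689,   0.        , 319.37422209],
       [  0.        , 492.08473689, 241.40587382],
       [  0.        ,   0.        ,   1.        ]]), 'origin': array([0.38301214, 0.03924805, 0.95257247]), 'rotation': array([-1.70568139e+02,  4.59945120e-02, -9.03547225e+01])}
side {'K': array([[579.51922382,   0.        , 317.02065413],
       [  0.        , 579.51922382, 236.64664082],
       [  0.        ,   0.        ,   1.        ]]), 'origin': array([ 0.38099027, -0.74637684,  0.87807598]), 'rotation': array([-136.67855647,   -1.02030044,   -9.20869549])}
{'K': array([[371.64829954,   0.        , 325.95231994],
       [  0.        , 371.64829954, 241.41887085],
       [  0.        ,   0.        ,   1.        ]]), 'hand_eye': array([[ 1.39597704e-03, -9.55527247e-01, -2.94899529e-01,
         8.14427412e-02],
       [ 9.99998341e-01,  1.67890775e-03, -7.06231632e-04,
        -6.40416749e-04],
       [ 1.16993267e-03, -2.94898054e-01,  9.55528005e-01,
        -1.62491370e-01],
       [ 0.00000000e+00,  0.00000000e+00,  0.00000000e+00,
         1.00000000e+00]])}
```

View pics/top0.png

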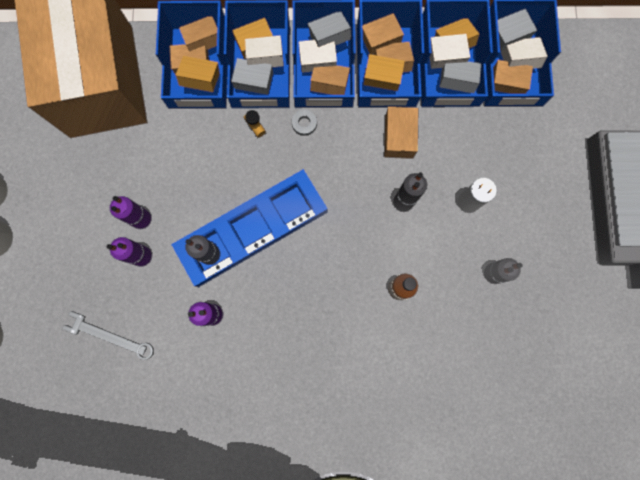

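View pics/side0.png

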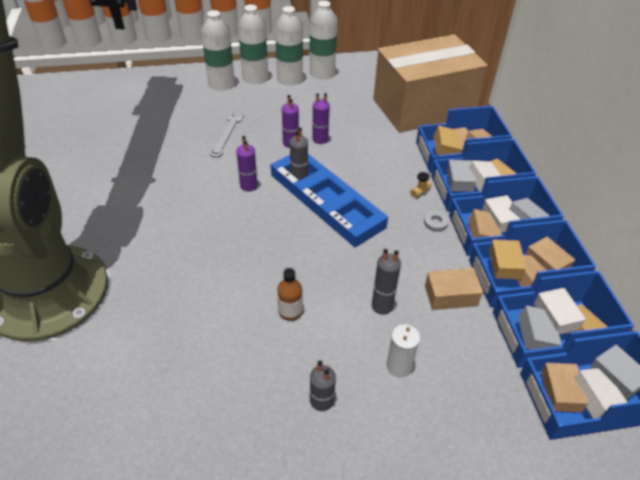

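Top view: tall canister near (410,190), short (505,270), capacitor (480,195), oil (404,287), rack with one-dot pocket at lower left (205,250), two-dot (252,230), three-dot (292,205). Enlarging for measurement.

```bash
python3 - <<'E'
import cv2,numpy as np
t=cv2.imread('pics/top0.png');s=cv2.imread('pics/side0.png')
def c(im,x,y,w,h,k,name):
    a=cv2.resize(im[y:y+h,x:x+w],None,fx=k,fy=k,interpolation=cv2.INTER_CUBIC)
    for i in range(0,w,10): cv2.line(a,(i*k,0),(i*k,12 if i%50==0 else 5),(0,255,255),1)
    for i in range(0,h,10): cv2.line(a,(0,i*k),(12 if i%50==0 else 5,i*k),(0,255,255),1)
    return a
a=c(t,380,160,160,150,4,'') ; cv2.imwrite('pics/cA.png',a)
cv2.imwrite('pics/cB.png',c(t,165,165,170,125,4,''))
cv2.imwrite('pics/cC.png',c(s,265,235,170,180,3,''))
E
```

```text
(no output)
```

View pics/cA.png

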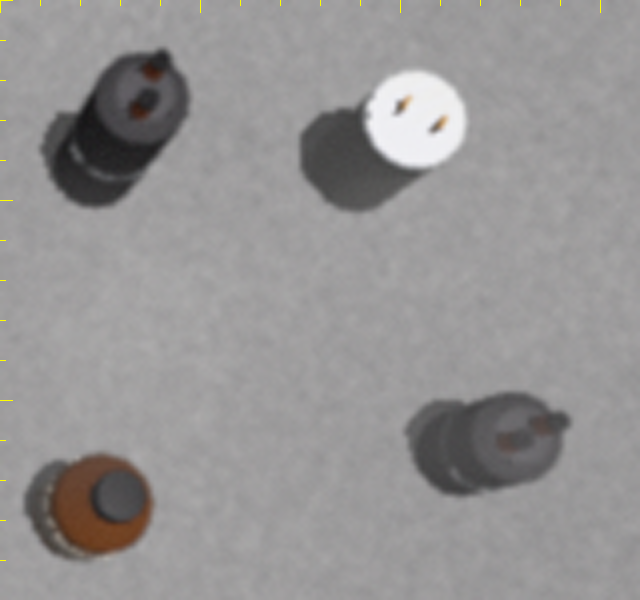

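View pics/cB.png

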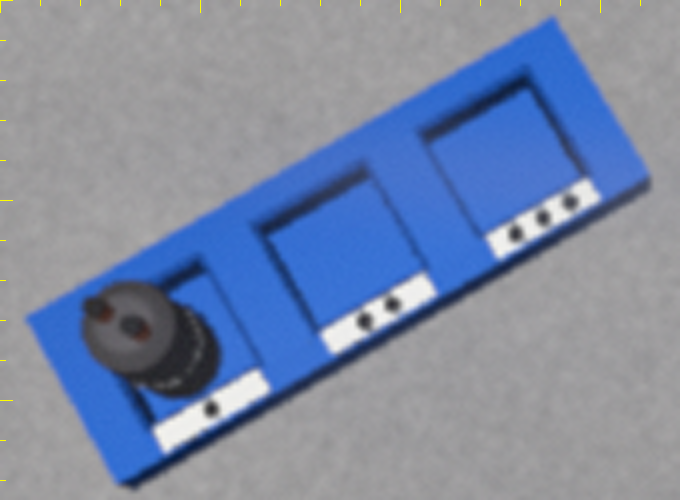

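View pics/cC.png

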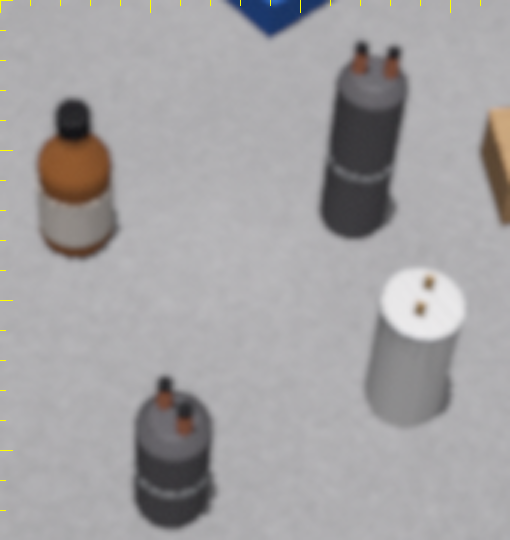

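Readings (full image, from crops): tall top disc right/top edge ≈(427,172), side base bottom row ≈314; short right/top edge ≈(520,258), side bottom row ≈410; rack top-face corners ≈(172,244),(303,169),(327,210),(195,285).

```bash
cat > h.py <<'E'
import numpy as np
from scipy.optimize import least_squares
from scipy.spatial.transform import Rotation as R
from cell import telemetry, cams
def proj(n,P):
    c=cams.calibration(n); q=(np.asarray(P)-c['origin'])@R.from_euler('xyz',c['rotation'],degrees=True).as_matrix()
    u=q@c['K'].T; return u[:,:2]/u[:,2:]
A=np.linspace(0,2*np.pi,120)
def body(x,y,r,h,z0=0,ch=8):
    f=lambda z,r:np.c_[x+r*np.cos(A),y+r*np.sin(A),0*A+z0+z]
    return np.r_[f(0,r),f(h-ch,r)]
def fit(r,h,meas,x0=(.5,-.1),ch=8e-3):
    def res(p):
        o=[]
        for n,i,m,v in meas:
            q=proj(n,body(*p,r,h,ch=ch))[:,i]; o.append((q.min() if m<0 else q.max())-v)
        return o
    s=least_squares(res,x0); return s.x,s.fun
def delta(x,y,z,yaw):
    o=telemetry.get_obs(); Rm=R.from_euler('xyz',o['tool_rot'],degrees=True).as_matrix()
    d=Rm.T@(np.array([x,y,z])-o['tool_pos'])*1000
    return d.round(1), np.radians((o['tool_rot'][2]-yaw+180)%360-180).round(3)
E
python3 - <<'E'
from h import *
a=lambda x:380+x/4-.37
b=lambda y:160+y/4-.37
cx=lambda x:265+x/3-.33
cy=lambda y:235+y/3-.33
T,S='top','side'
def m(tx,ty,l,r,bt): return [(T,0,1,a(tx)),(T,1,-1,b(ty)),(S,0,-1,cx(l)),(S,0,1,cx(r)),(S,1,1,cy(bt))]
for n,r,h,ch,mm in [('tall',.021,.135,.008,m(190,50,321,408,238)),('short',.021,.085,.008,m(562,391,134,213,527)),('cap',.0225,.095,0,m(467,70,365,466,425)),('oil',.023,.075,0,m(152,454,38,113,256))]:
    x,f=fit(r,h,mm,ch=ch); print(n,x.round(4),f.round(1))
px=np.array([[27,318],[553,16],[650,180],[121,481]])/4+165-.37
loc=np.array([[46,145],[46,-145],[-46,-145],[-46,145]])/1000
def w(p,l,z):
    c,s=np.cos(p[2]),np.sin(p[2]); l=np.atleast_2d(l); return np.c_[p[0]+c*l[:,0]-s*l[:,1],p[1]+s*l[:,0]+c*l[:,1],0*l[:,0]+z]
s=least_squares(lambda p:(proj(T,w(p,loc,.035))-px).ravel(),[.45,.1,.5])
print('rack',s.x,s.fun.round(1),np.degrees(s.x[2]),'p1..3',w(s.x,[[0,.09],[0,0],[0,-.09]],.005).round(4).tolist())
q=proj(S,w(s.x,loc,.035)); print(q.round(0).tolist())
E
```

```text
tall [ 0.6208 -0.1257] [-1.  -0.2 -1.   0.8  1.3]
short [ 0.4771 -0.2963] [-1.1 -0.4 -0.7  0.4  1.1]
cap [ 0.6197 -0.2549] [-1.3 -0.5 -0.5  0.1  1.5]
oil [ 0.4491 -0.1111] [-0.8 -1.  -1.   0.1  1.1]
rack [0.56564319 0.17097077 0.52740656] [-0.4 -0.2  0.7  0.1  0.7 -1.  -0.9  1. ] 30.21816970278982 p1..3 [[0.5203, 0.2487, 0.005], [0.5656, 0.171, 0.005], [0.6109, 0.0932, 0.005]]
[[302.0, 149.0], [389.0, 217.0], [356.0, 238.0], [270.0, 164.0]]
```

Call:
arm_command(series="0 0 0 0.1 0;0 0 0 0.1 0;0 0 0 0.1 0;0 0 0 0.1 0;0 0 0 0.1 0;0 0 0 0.1 0;0 0 0 0.1 0;0 0 0 0.1 0", squeeze=25)

```text
time_s: 0.77
tool_pos: [0.1562, 0.6306, 0.2219]
tool_rot: [-180.0, 0.0, 120.0]
force: [-0.1, -0.2, -0.4]
grip_width: 0.0871
grasp_force: 0.0
```

```bash
python3 -c "
from h import *
print(telemetry.get_obs()['tool_rot']);print(delta(.45,.38,.22,120.2),delta(.6208,-.1257,.22,120.2))"
```

```text
[-1.79957364e+02  4.93919425e-02  1.19969543e+02]
(array([-363.9,  129.3,    2.1]), np.float64(-0.004)) (array([-887.3,   24.7,    2.7]), np.float64(-0.004))
```

Call:
arm_command(series="-26 9.2 0 0 0;-26 9.2 0 0 0;-26 9.2 0 0 0;-26 9.2 0 0 0;-26 9.2 0 0 0;-26 9.2 0 0 0;-26 9.2 0 0 0;-26 9.2 0 0 0;-26 9.2 0 0 0;-26 9.2 0 0 0;-26 9.2 0 0 0;-26 9.2 0 0 0;-26 9.2 0 0 0;-26 9.2 0 0 0")

```text
time_s: 1.93
tool_pos: [0.4516, 0.3802, 0.2222]
tool_rot: [-180.0, 0.0, 120.3]
force: [0.6, 0.2, 0.3]
grip_width: 0.087
grasp_force: 0.0
```

Call:
arm_command(series="-26 -5.2 0 0 0;-26 -5.2 0 0 0;-26 -5.2 0 0 0;-26 -5.2 0 0 0;-26 -5.2 0 0 0;-26 -5.2 0 0 0;-26 -5.2 0 0 0;-26 -5.2 0 0 0;-26 -5.2 0 0 0;-26 -5.2 0 0 0;-26 -5.2 0 0 0;-26 -5.2 0 0 0;-26 -5.2 0 0 0;-26 -5.2 0 0 0;-26 -5.2 0 0 0;-26 -5.2 0 0 0;-26 -5.2 0 0 0;-26 -5.2 0 0 0;-26 -5.2 0 0 0;-26 -5.2 0 0 0")

```text
time_s: 3.6
tool_pos: [0.6231, -0.1212, 0.2221]
tool_rot: [-180.0, -0.0, 120.3]
force: [0.1, 0.3, 0.7]
grip_width: 0.087
grasp_force: 0.0
```

```bash
cat >> h.py <<'E'
def wproj(P,o):
    c=cams.calibration('wrist'); H=c['hand_eye']; Rm=R.from_euler('xyz',o['tool_rot'],degrees=True).as_matrix()
    q=((np.asarray(P)-o['tool_pos'])@Rm-H[:3,3])@H[:3,:3]
    n=np.linalg.norm(q[:,:2],axis=1); th=np.arctan2(n,q[:,2])
    return q[:,:2]/n[:,None]*(th*c['K'][0,0])[:,None]+c['K'][:2,2]
def look(name,x,y,r,z):
    import cv2
    o=telemetry.get_obs(); im=cams.read_camera('wrist')
    for zz,rr,col in z:
        P=np.c_[x+rr*np.cos(A),y+rr*np.sin(A),0*A+zz]
        cv2.polylines(im,[wproj(P,o).round().astype(int)],True,col,1)
    cv2.imwrite(name,im); return o
E
python3 -c "
from h import *
print(telemetry.get_obs()['tool_rot']);print(delta(.6208,-.1257,.092,120.2))
look('pics/w1.png',.6208,-.1257,.021,[(0,.021,(0,255,0)),(.127,.021,(0,255,255))])"
```

```text
[-1.79969496e+02 -3.18253627e-02  1.20267931e+02]
(array([ -2.8,  -4.2, 130.1]), np.float64(0.001))
```

View pics/w1.png

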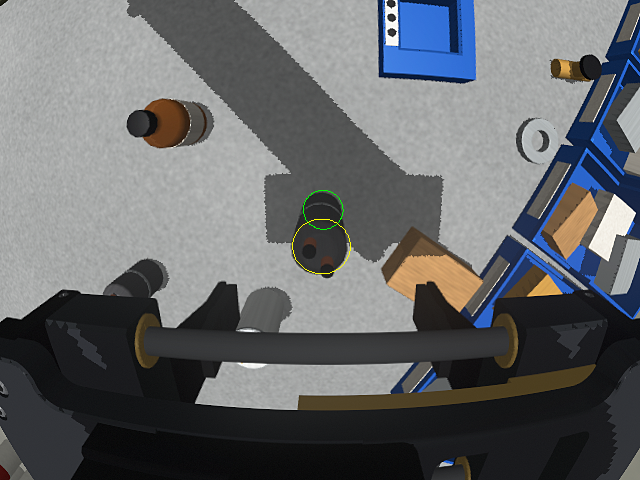

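The overlay lands on the tall canister at (322,245), so the pose is right; the fingers are clear. Descend and grip.

Call:
arm_command(series="-2.8 -4.2 10 0 0;0 0 16 0 0;0 0 16 0 0;0 0 16 0 0;0 0 16 0 0;0 0 16 0 0;0 0 16 0 0;0 0 14 0 0;0 0 10 0 0;0 0 0 0 0;0 0 0 0 120;0 0 0 0 200;0 0 0 0 255;0 0 0 0 255;0 0 0 0 255;0 0 0 0 255;0 0 0 0 255;0 0 0 0 255", squeeze=25)

```text
time_s: 5.15
tool_pos: [0.6208, -0.1248, 0.0927]
tool_rot: [180.0, 0.0, 120.3]
force: [-1.0, -0.4, -0.5]
grip_width: 0.0417
grasp_force: 15.3
```

Call:
arm_command(series="0 0 0 0 255;0 0 0 0 255;0 0 -8 0 255;0 0 -12 0 255;0 0 -16 0 255;0 0 -16 0 255;0 0 -14 0 255;0 0 -9 0 255;0 0 0 0 255")

```text
time_s: 5.9
tool_pos: [0.6224, -0.1251, 0.1706]
tool_rot: [179.8, 0.1, 120.3]
force: [0.4, 0.1, -2.3]
grip_width: 0.0416
grasp_force: 25.0
```

```bash
python3 -c "
from h import *
print(delta(.5656,.171,.1677,120.2))"
```

```text
(array([284.4, 100.1,   2.6]), np.float64(0.001))
```

Call:
arm_command(series="6 2 0 0 255;12 4 0 0 255;17 6 0 0 255;17 6 0 0 255;17 6 0 0 255;17 6 0 0 255;17 6 0 0 255;17 6 0 0 255;17 6 0 0 255;17 6 0 0 255;17 6 0 0 255;17 6 0 0 255;17 6 0 0 255;17 6 0 0 255;17 6 0 0 255;17 6 0 0 255;17 6 0 0 255;12 4 0 0 255;9 1 0 0 255;0 0 0 0 255")

```text
time_s: 7.57
tool_pos: [0.5582, 0.1832, 0.1668]
tool_rot: [-179.9, -0.1, 120.5]
force: [-0.3, -0.4, -2.6]
grip_width: 0.0413
grasp_force: 25.0
```

```bash
python3 - <<'E'
from h import *
import cv2
print(delta(.5656,.171,.1677,120.2), telemetry.get_obs()['grasp_force'])
o=telemetry.get_obs(); im=cams.read_camera('wrist')
c,s=np.cos(.5274),np.sin(.5274); Rz=np.array([[c,-s],[s,c]])
def sq(cx,cy,hx,hy,z):
    t=np.linspace(-1,1,20); l=np.r_[np.c_[t*hx,0*t+hy],np.c_[0*t+hx,-t*hy],np.c_[-t*hx,0*t-hy],np.c_[0*t-hx,t*hy]]+[cx,cy]
    return np.c_[l@Rz.T+[.5656,.171],0*l[:,0]+z]
for cy in(.09,0,-.09): cv2.polylines(im,[wproj(sq(0,cy,.029,.029,.035),o).round().astype(int)],True,(0,255,255),1)
cv2.polylines(im,[wproj(sq(0,0,.046,.145,.035),o).round().astype(int)],True,(0,255,0),1)
cv2.imwrite('pics/w2.png',im)
E
```

```text
(array([-14.2,   0.2,  -1. ]), np.float64(0.005)) 24.95151363418472
```

View pics/w2.png

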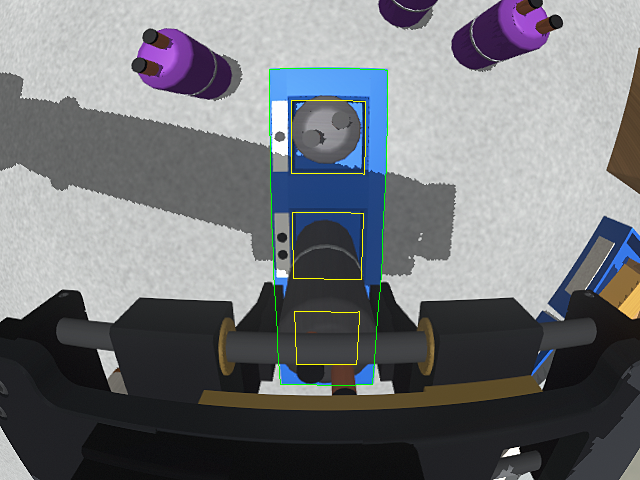

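Rack outline and pockets match the overlay (pocket two opening about (292–365, 212–280)); I overshot 14 mm along tool x. Correct and lower.

Call:
arm_command(series="-7 0.5 0 0 255;-7 0.5 0 0 255;0 0 0 0 255;0 0 6 0 255;0 0 10 0 255;0 0 10 0 255;0 0 10 0 255;0 0 10 0 255;0 0 8 0 255;0 0 6 0 255;0 0 4 0 255;0 0 0 0 255;0 0 0 0 255")

```text
time_s: 8.7
tool_pos: [0.568, 0.1686, 0.1036]
tool_rot: [180.0, 0.0, 120.3]
force: [-0.5, -0.9, -2.5]
grip_width: 0.0414
grasp_force: 25.0
```

```bash
python3 -c "
from h import *
print(delta(.5656,.171,.0977,120.2))"
```

```text
(array([ 3.3, -0.9,  5.9]), np.float64(0.001))
```

Call:
arm_command(series="3 -0.5 1 0 255;0 0 2 0 255;0 0 1.5 0 255;0 0 1 0 255;0 0 0 0 255;0 0 0 0 255")

```text
time_s: 9.2
tool_pos: [0.566, 0.1709, 0.0981]
tool_rot: [180.0, -0.0, 120.2]
force: [-0.1, 0.7, -2.5]
grip_width: 0.0414
grasp_force: 25.0
```

Call:
arm_command(series="0 0 0.5 0 255;0 0 0 0 255;0 0 0 0 180;0 0 0 0 110;0 0 0 0 60;0 0 0 0 30;0 0 0 0 0;0 0 0 0 0;0 0 0 0 0;0 0 0 0 0;0 0 -8 0 0;0 0 -16 0 0;0 0 -20 0 0;0 0 -24 0 0;0 0 -24 0 0;0 0 -20 0 0;0 0 -10 0 0;0 0 0 0 0")

```text
time_s: 10.7
tool_pos: [0.5675, 0.1712, 0.2227]
tool_rot: [179.7, 0.0, 120.2]
force: [0.2, 0.5, -0.3]
grip_width: 0.087
grasp_force: 0.0
```

```bash
python3 - <<'E'
from h import *
import cv2
print(delta(.4771,-.2963,.22,120.2))
im=cams.read_camera('top')
q=proj('top',body(.5656,.171,.021,.135,.005,.008)).round().astype(int)
for k in(q[:120],q[120:]): cv2.polylines(im,[k],True,(0,255,255),1)
cv2.imwrite('pics/t3.png',cv2.resize(im[150:300,160:360],None,fx=3,fy=3))
E
```

```text
(array([-358.3, -313.6,    1.2]), np.float64(0.001))
```

View pics/t3.png

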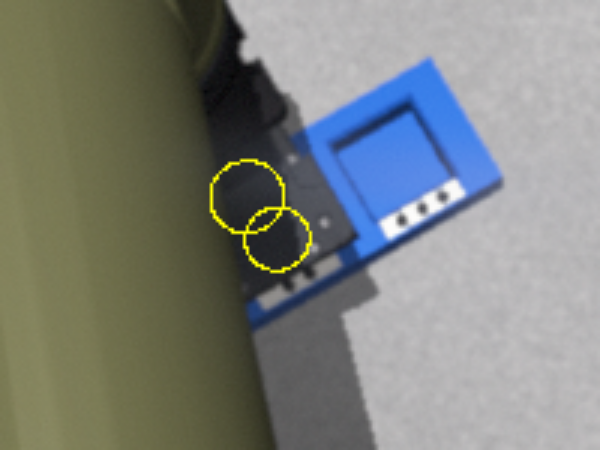

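The arm hides the pocket; I move on to the short canister and look again from there.

Call:
arm_command(series="-9 -8 0 0 0;-18 -16 0 0 0;-18 -16 0 0 0;-18 -16 0 0 0;-18 -16 0 0 0;-18 -16 0 0 0;-18 -16 0 0 0;-18 -16 0 0 0;-18 -16 0 0 0;-18 -16 0 0 0;-18 -16 0 0 0;-18 -16 0 0 0;-18 -16 0 0 0;-18 -16 0 0 0;-18 -16 0 0 0;-18 -16 0 0 0;-18 -16 0 0 0;-18 -15 0 0 0;-18 -15 0 0 0;-18 -15 0 0 0")

```text
time_s: 12.42
tool_pos: [0.4738, -0.2892, 0.2178]
tool_rot: [-179.9, -0.1, 120.2]
force: [0.8, 0.1, 0.1]
grip_width: 0.0871
grasp_force: 0.0
```

Call:
arm_command(series="-8 -5 0 0 0;0 0 0 0 0;0 0 0 0 0;0 0 0 0 0")

```text
time_s: 12.75
tool_pos: [0.4759, -0.2956, 0.2188]
tool_rot: [-180.0, -0.1, 120.4]
force: [0.2, 1.1, 0.1]
grip_width: 0.0868
grasp_force: 0.0
```

```bash
python3 - <<'E'
from h import *
import cv2
print(delta(.4771,-.2963,.045,120.2))
look('pics/w4.png',.4771,-.2963,.021,[(0,.021,(0,255,0)),(.077,.021,(0,255,255))])
im=cams.read_camera('top')
q=proj('top',body(.5656,.171,.021,.135,.005,.008)).round().astype(int)
for k in(q[:120],q[120:]): cv2.polylines(im,[k],True,(0,255,255),1)
w=cv2.resize(cv2.imread('pics/w4.png'),(480,360))
a=cv2.resize(im[165:285,165:265],(300,360))
cv2.imwrite('pics/c4.png',np.hstack([w,a]))
E
```

```text
(array([ -1.6,   0.7, 173.8]), np.float64(0.003))
```

View pics/c4.png

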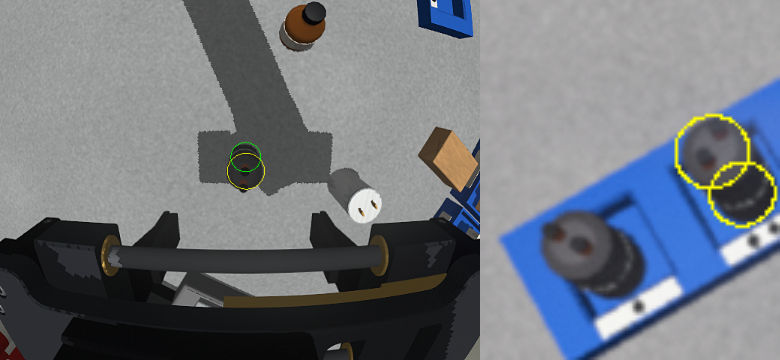

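Short canister lies under the overlay at about (246,165) in the left panel; at right the tall canister stands in pocket two where intended. Descend and grip.

Call:
arm_command(series="-1.6 0.7 10 0 0;0 0 18 0 0;0 0 20 0 0;0 0 20 0 0;0 0 20 0 0;0 0 20 0 0;0 0 20 0 0;0 0 18 0 0;0 0 15 0 0;0 0 10 0 0;0 0 3 0 0;0 0 0 0 100;0 0 0 0 200;0 0 0 0 255;0 0 0 0 255;0 0 0 0 255;0 0 0 0 255;0 0 0 0 255;0 0 0 0 255;0 0 0 0 255")

```text
time_s: 14.52
tool_pos: [0.477, -0.2985, 0.0457]
tool_rot: [180.0, 0.0, 120.2]
force: [-0.4, -0.0, 1.5]
grip_width: 0.0411
grasp_force: 25.0
```

Call:
arm_command(series="0 0 0 0 255;0 0 0 0 255")

```text
time_s: 14.68
tool_pos: [0.477, -0.2985, 0.0457]
tool_rot: [180.0, 0.0, 120.2]
force: [-0.4, 0.5, 2.5]
grip_width: 0.0415
grasp_force: 25.0
```

Call:
arm_command(series="0 0 -8 0 255;0 0 -16 0 255;0 0 -20 0 255;0 0 -20 0 255;0 0 -20 0 255;0 0 -20 0 255;0 0 -20 0 255;0 0 -16 0 255;0 0 -10 0 255;0 0 0 0 255;0 0 0 0 255")

```text
time_s: 15.6
tool_pos: [0.4768, -0.2982, 0.1951]
tool_rot: [180.0, -0.0, 120.3]
force: [0.5, -0.5, -4.4]
grip_width: 0.0411
grasp_force: 25.0
```

```bash
python3 -c "
from h import *
print(delta(.6109,.0932,.0507,120.2))"
```

```text
(array([270.4, 313. , 144.6]), np.float64(0.001))
```

Call:
arm_command(series="8 9 0 0 255;16 18.5 0 0 255;16 18.5 0 0 255;16 18.5 0 0 255;16 18.5 0 0 255;16 18.5 0 0 255;16 18.5 0 0 255;16 18.5 0 0 255;16 18.5 0 0 255;16 18.5 0 0 255;16 18.5 0 0 255;16 18.5 0 0 255;16 18.5 0 0 255;16 18.5 0 0 255;16 18.5 0 0 255;16 18.5 0 0 255;16 18.5 0 0 255;6.5 8 0 0 255;0 0 0 0 255;0 0 0 0 255")

```text
time_s: 17.27
tool_pos: [0.6103, 0.0922, 0.1941]
tool_rot: [-179.8, 0.0, 120.3]
force: [-0.2, -1.3, -3.6]
grip_width: 0.0416
grasp_force: 25.0
```

```bash
python3 -c "
from h import *
print(delta(.6109,.0932,.0507,120.2))"
```

```text
(array([  0.6,   1.5, 143.4]), np.float64(0.001))
```

Call:
arm_command(series="0.6 1 10 0 255;0 0 14 0 255;0 0 14 0 255;0 0 14 0 255;0 0 14 0 255;0 0 14 0 255;0 0 12 0 255;0 0 8 0 255;0 0 0 0 255;0 0 0 0 255")

```text
time_s: 18.1
tool_pos: [0.6114, 0.0933, 0.0953]
tool_rot: [-180.0, -0.0, 120.2]
force: [-0.1, 0.0, -3.6]
grip_width: 0.041
grasp_force: 25.0
```

```bash
python3 -c "
from h import *
import cv2
print(delta(.6109,.0932,.0507,120.2))
a=cams.read_camera('side')[110:270,240:420]
b=cams.read_camera('wrist')
cv2.imwrite('pics/c5.png',np.hstack([cv2.resize(a,(405,360)),cv2.resize(b[:,100:500],(300,360))]))"
```

```text
(array([ 0.2, -0.5, 44.6]), np.float64(0.0))
```

View pics/c5.png

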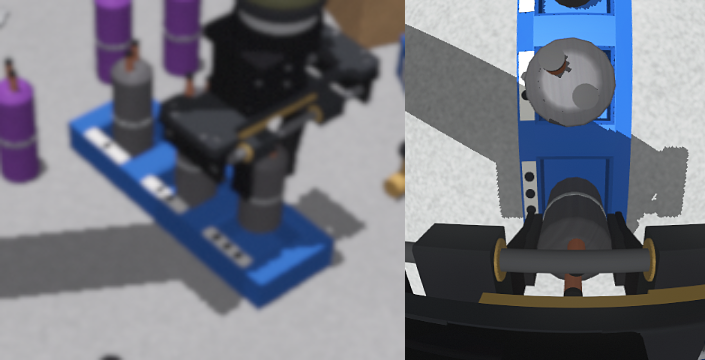

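Short canister hangs over pocket three, tall is clear of the gripper and standing in pocket two. Lower on, watching the force.

Call:
arm_command(series="0 0 6 0 255;0 0 8 0 255;0 0 8 0 255;0 0 7 0 255;0 0 5 0 255;0 0 4 0 255;0 0 3 0 255;0 0 2 0 255;0 0 0 0 255;0 0 0 0 255")

```text
time_s: 19.03
tool_pos: [0.6118, 0.0939, 0.0527]
tool_rot: [180.0, 0.0, 120.3]
force: [-0.4, 0.1, -4.5]
grip_width: 0.0413
grasp_force: 25.0
```

Call:
arm_command(series="0 0 1 0 255;0 0 0.8 0 255;0 0 0 0 255;0 0 0 0 180;0 0 0 0 110;0 0 0 0 60;0 0 0 0 30;0 0 0 0 0;0 0 0 0 0;0 0 0 0 0;0 0 -8 0 0;0 0 -16 0 0;0 0 -24 0 0;0 0 -24 0 0;0 0 -24 0 0;0 0 -24 0 0;0 0 -24 0 0;0 0 -16 0 0;0 0 -10 0 0;0 0 0 0 0")

```text
time_s: 20.7
tool_pos: [0.613, 0.094, 0.2238]
tool_rot: [179.7, 0.1, 120.2]
force: [0.1, -0.1, 0.1]
grip_width: 0.0867
grasp_force: 0.0
```

Call:
arm_command(series="-15 -8 0 0 0;-26 -16 0 0 0;-26 -16 0 0 0;-26 -16 0 0 0;-26 -16 0 0 0;-26 -16 0 0 0;-26 -16 0 0 0;-20 -10 0 0 0;0 0 0 0 0;0 0 0 0 0;0 0 0 0 0")

```text
time_s: 21.62
tool_pos: [0.6091, -0.1273, 0.2196]
tool_rot: [-179.9, -0.1, 120.3]
force: [0.2, 1.0, -0.8]
grip_width: 0.0871
grasp_force: 0.0
```

```bash
python3 - <<'E'
from h import *
import cv2
im=cams.read_camera('top')
for x,y,h in((.5656,.171,.135),(.6109,.0932,.085)):
    q=proj('top',body(x,y,.021,h,.005,.008)).round().astype(int)
    for k in(q[:120],q[120:]): cv2.polylines(im,[k],True,(0,255,255),1)
cv2.imwrite('pics/t6.png',cv2.resize(im[150:310,160:450],None,fx=2.7,fy=2.7))
E
```

```text
(no output)
```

View pics/t6.png

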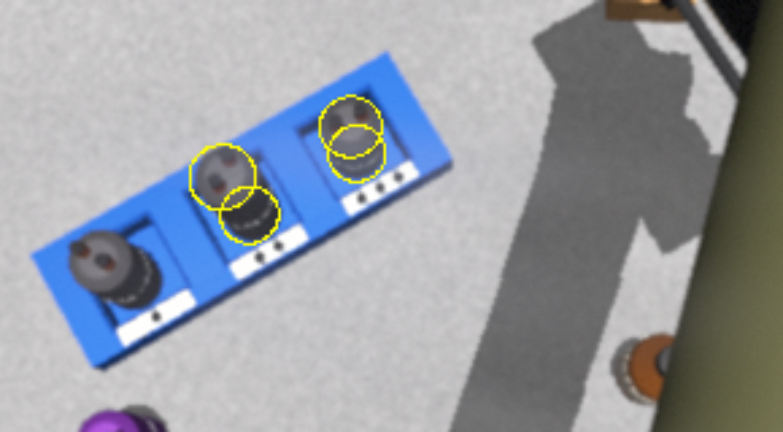

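Both canisters stand in their pockets, on the overlays: tall at (235,190), short at (352,140). The middle one is undisturbed.

```bash
python3 -c "
from cell import env
print(env.sign_off())"
```

```text
the job is handed in; nothing more can be done
None
```

The tallest canister stands released in pocket two and the shortest in pocket three; the job was handed in at about 22 s of the 61 s limit, and sign-off returned no verdict.

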